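# Hold the spring clip open over the counter card

## Task

On the card stand, first push the lever's tab over until the hold-down arm stands fully up and the card's top edge is free. Then squeeze the spring clip's handles to take it off its rack, and hold it gaping astride the middle of the card's top edge, the open jaws reaching down past the edge on either side without touching the card. Do not knock the stand with the clip, leave the other loose things alone, and finish while still holding the clip squeezed open there: do not let it close or let go.

Things in the scene. Friction and masses are not known exactly. Their poses are not given: they have to be found in the camera images.
- stand: Fixed card stand; wooden foot 60 (x) x 170 (y) x 18 mm. Origin on the counter under the card's middle; z up; yaw within 0.35 rad. A white card, 3 mm thick (x), 120 mm wide (y), stands upright in the plane x = 0, top edge at z = 115 mm. A 14 mm square steel post at y = -75 mm carries the lever on its round head (18 mm across).
- card_edge (a point): Middle of the card's top edge (115 mm above the counter, card thickness 3 mm); axes as the stand's: x across the card, y along its edge, z up.
- lever (a joint): Hold-down lever. 0 = lowered: its 78 mm arm lies along +y over the card's edge, its top 131 mm above the counter. 1.35 (stop) = fully raised: arm nearly upright at the post, up to 210 mm above the counter. Raised means over 1.1. Starts at 0 to 0.15; stays where left (friction, 3 N at a fingertip). Pushing its tab towards the stand's -y raises the arm.
- lever_pivot (a point): Lever's pivot on the post: x = 0, y = -75, z = 128 mm in the stand's frame; axis along the stand's x. A vertical fingertip ending 20 mm above the pivot and pushing the tab towards -y until its leading side is 30 mm past the pivot brings the lever about to its stop.
- lever_tab (a point): Centre of the 12 mm black ball on the end of the lever's tab, 50 mm from the pivot. With the lever at 0 the tab rises from the pivot leaning 0.35 rad towards +y of the stand (ball at y = -58, z = 175 mm).
- rack: Fixed rack for the clip: wooden foot 60 (x) x 110 (y) x 18 mm with an upright metal plate, 3 mm thick (x), 100 mm wide (y), top edge at z = 70 mm. Origin under the plate's middle, on the counter; z up. Rack and stand can change places.
- clip: Loose steel spring clip, about 60 g, 36 mm long (y); this is its half on the +x side. Origin on the pivot axis (its y). It starts biting on the rack plate, upright, handles up, y along the plate within 25 mm of its middle, pivot 20 mm above its top. Jaws reach 39 mm below the pivot; a card must stay 8 mm below the pivot. Squeezed, each half (and this frame) turns about y by half the opening.
- bar_a (a point): Middle of the black handle bar on the clip's +x side (8 mm thick, 38 mm long, parallel to the pivot). Shut: at x = +20, z = +37 mm from the pivot. Pinching both bars together along x opens the jaws; they measure 48 mm over both when shut, about 22 mm fully open, then lying 42 mm above the pivot.
- bar_b (a point): Middle of the other handle bar, on the -x side; shut: at x = -20, z = +37 mm from the pivot.
- clip_jaw (a joint): Opening angle of the clip: 0 = shut on a 3 mm plate, 0.7 = stop, fully open (jaw tips about 28 mm apart). The spring closes it; it takes 6 N a finger to start and about 9 N to open fully; a squeeze of 20 to 25 N holds it at the stop. It counts as gaping above 0.4.
- jaw_a (a point): Centre of the rolled tip (6 mm thick, 34 mm long) of the jaw on the clip's +x side.
- jaw_b (a point): Centre of the rolled tip (6 mm thick, 34 mm long) of the jaw on the clip's -x side.
- carton: Bystander, loose: cream carton, 51 x 84 x 135 mm high. Origin at the underside's centre. To be left alone.
- ribbon: Bystander, loose: reel of gold ribbon, 64 mm across, 26 mm high. Origin at the underside's centre. To be left alone.
- stapler: Bystander, loose: stapler, 31 x 140 x 49 mm high. Origin at the underside's centre. To be left alone.
- tape: Bystander, loose: roll of tape lying flat, 93 mm across, 48 mm high. Origin at the underside's centre. To be left alone.
- praline: Bystander, loose: wrapped praline, 51 x 24 x 24 mm. Origin at the underside's centre. To be left alone.
There are look-alikes about, which are no part of the job. What is shaped like the rack but green is not meant.

How it is judged (in metres and radians):
On the way, in this order (a step that is already met when the one before it is completed fails the run):
1. the hold-down lever is raised while the clip is still on its rack (value of joint lever above 1.1 rad and distance between clip and rack below 0.125 m), for 0.2 s.
2. the clip, squeezed open, is clear of the rack (value of joint clip_jaw above 0.4 rad and distance between clip and rack above 0.14 m and contact force between clip and rack below 0.2 N), for 0.2 s.
At the end, for the whole second after the job is handed in: Lever over 1.1 rad. Clip held by the fingers (over 2 N), at rest, open over 0.4 rad, touching nothing of the stand (under 0.3 N), within 25 mm of the edge's middle and 0.35 rad of its line; jaw tips on either side, each 5.5 mm or more from the mid-plane and 5 mm or more below the edge (value of joint lever above 1.1 rad and value of joint clip_jaw above 0.4 rad and ((x of jaw_a in the frame of card_edge above 0.0055 m and x of jaw_b in the frame of card_edge below -0.0055 m) or (x of jaw_b in the frame of card_edge above 0.0055 m and x of jaw_a in the frame of card_edge below -0.0055 m)) and z of each of jaw_a, jaw_b in the frame of card_edge below -0.005 m and z of clip in the frame of card_edge above 0.004 m and y of clip in the frame of card_edge between -0.025 and 0.025 m and angle between the y axis of clip and the y axis of card_edge, either way round below 0.35 rad and contact force between clip and stand below 0.3 N and contact force between the fingers and clip above 2 N and linear speed of clip below 0.03 m/s); the arm keeps its last pose, push and grip.
It fails at once if the clip knocks or bites the stand or card (over 10 N) (contact force between clip and stand above 10 N).
It fails at once if a bystander is shifted by more than 30 mm (distance of any of carton, ribbon, stapler, tape, praline from where it was at the start of the episode above 0.03 m).
It also fails if it takes over 51 s, if anything falls off the work surface, if the arm or the gripper's body presses on something with over 40 N, if the wrist force passes 120 N, or if a joint passes its speed limit or range.

## Robot

A 6-joint arm with a two-finger parallel gripper is mounted at the origin on a cart in front of the work surface, level with it; the furniture and walls round the work are solid. World frame = base frame: x ahead of the robot, y to its left, z up, the work surface at z = 0. Lengths are in mm, angles in degrees, forces in N, time in s.
With the tool pointing down it reaches from about 350 to 850 mm from the base axis. Payload 8.1 kg.
Tool frame: the origin (TCP) lies midway between the tips of the shut fingers; the grasp point (between the pads) lies 19 mm behind it; z points along the fingers, y is the line along which they close (so a half turn about z gives the same grasp; the last joint's range is limited). The gripper opens to 85 mm and grips with 20 to 120 N. Pads are 22 mm wide; open, the fingers measure 114 mm over their backs; the gripper's body (76 mm by 85 mm) begins 54 mm behind the grasp point. The pads swing forward as they close: fully open they stand 13 mm farther back than shut.
Start: joints at [60.711, 7.471, 85.268, -0, 87.261, -4.893], TCP at [247.809, 546.439, 231.292] pointing down, gripper open.
Joint ranges: [-169.43, 169.43], [-51.17, 129.36], [1.28, 143.12], [-76.62, 256.62], [0, 156.53], [-152.29, 152.29]. Speed limits (degrees/s): [136.94, 136.94, 159.86, 180, 180, 180].

## Interface

Orientations are given as [roll, pitch, yaw] about the fixed x, y, z axes, in that order (R = Rz(yaw) Ry(pitch) Rx(roll)).
In Python, from bench import r, optics, workorder gives the robot as it stands.
- The arm moves only by the tool hand_motion, called as name([rows], argument=value, ...), one row to a line, values as JSON. Schema: {"type":"object","properties":{"plan":{"type":"array","items":{"type":"array","items":{"type":"array","items":{"type":"number"},"minItems":7,"maxItems":7},"minItems":1,"maxItems":8},"minItems":1,"maxItems":1},"grip_force":{"type":"number"},"only":{"type":"string"},"quiet":{"type":"boolean"},"lines":{"type":"string"}},"required":["plan"],"additionalProperties":false}. plan is a list that holds a single list of rows (three levels of brackets), with 1 to 8 rows, each of 7 numbers: a rotation vector rx, ry, rz in normalised numbers (1 is 4 rad), then dx, dy, dz in shares of 800 mm (1.0 is 800 mm), then the finger opening in mm; each row is the pose to reach, as a shift and turn from the pose commanded when the call began, along the tool's axes at that moment; what a row does not reach only later rows make up. A row lasts 1/8 s, in which the tool goes at most 62.5 mm and 10.7 degrees, less where a joint would pass 70% of its speed; a pose out of reach is approached as far as the arm can. The fingers move at their own pace and stop on an object; grip_force is the grip in N (left out, the last holds). Time passes only in rows, so rows that do not move let the fingers close. The tool returns the time, the measured TCP pose, the force, the opening and the grip force at its end. only (a regular expression) keeps the lines of the reply that match it, lines (a string "A,B") keeps lines A to B, and quiet returns only ok. No shift or turn number may pass 1 either way. Input that does not fit is refused with a message, and nothing moves.
- r.sense(): the state, without advancing time (a new reading comes with each control period).
- optics.snapshot(name): name is "scene" or "top"; returns a dict with "pixels" (400x640x3 uint8, blue, green, red), "fx", "fy", "cx", "cy" (pixels), "pose" (4x4, takes a point from camera to world coordinates). Camera axes: x right, y up, looking along -z (the intrinsics and any distortion apply to the point x, -y, -z); pixel columns grow to the right and rows downward; lengths in mm; the calibration is good to about 2 mm. A picture is of the moment at which its call begins. There is no depth.
- workorder.hand_in(): hands the job in; it is judged then, once.
The state is a dict: "time": time; "joint_pos": joint angles; "qd": joint speeds; "joint_efforts": joint torques, N m; "tool_pos": TCP position; "tcp_rot": TCP orientation; "ft_force": force on the tool from outside, world axes, zero at the start; "wrist_torque": the same for the moment, N m; "finger_gap": finger opening in mm; "grip_force": force on a finger pad.
Only numpy, scipy, OpenCV 4.12 (cv2) and the standard library are available. Lean on these libraries where they do the work, as an engineer would, in place of code of your own. Each camera call takes 0.05 s, during which the arm holds its last target. There are 200 camera calls.

## Working session

There is one attempt and no reset: what is moved stays moved. The work goes in short steps, Python scripts to look and compute and a tool call to move; the robot and the scene stay as the last step left them, time stands still between calls to the robot, and variables do not carry over. Pictures are saved under pics/ and viewed, at most 10 in all, crops included, and the job is handed in when it is done.

```bash
ls; mkdir -p pics; python3 - <<'E'
from bench import r, optics, workorder
import cv2
for n in("scene","top"):
    s=optics.snapshot(n); cv2.imwrite(f"pics/{n}0.png",s["pixels"]); print(n,{k:v for k,v in s.items() if k!="pixels"})
print(r.sense())
E
```

```text
pics
scene {'fx': 423.9391779568645, 'fy': 423.9391779568645, 'cx': 322.2821257798156, 'cy': 197.54813258185993, 'pose': array([[ 5.59573047e-01,  4.86735797e-01, -6.70795251e-01,
        -1.32147211e+02],
       [-8.28725228e-01,  3.19217595e-01, -4.59689704e-01,
        -2.36425853e+02],
       [-9.61778758e-03,  8.13134915e-01,  5.81995797e-01,
         7.32750116e+02],
       [ 0.00000000e+00,  0.00000000e+00,  0.00000000e+00,
         1.00000000e+00]])}
top {'fx': 491.8000099056339, 'fy': 491.8000099056339, 'cx': 315.6445163914684, 'cy': 191.08384020515658, 'pose': array([[ 2.26522775e-02,  9.88796127e-01, -1.47543530e-01,
         3.39802828e+02],
       [-9.99728979e-01,  2.31967195e-02,  1.97018557e-03,
         2.19469141e+02],
       [ 5.37063775e-03,  1.47458913e-01,  9.89053601e-01,
         1.45820974e+03],
       [ 0.00000000e+00,  0.00000000e+00,  0.00000000e+00,
         1.00000000e+00]])}
{'time': 0.1, 'joint_pos': array([ 6.07093943e+01,  7.51308995e+00,  8.53246911e+01, -2.64440825e-03,
        8.72624354e+01, -4.89212048e+00]), 'qd': array([-0.01137686, -0.1189151 , -0.01948515, -0.06870597,  0.05243822,
       -0.10030897]), 'joint_efforts': array([ 1.93198939e-03, -5.70953035e+01, -5.01940942e+01, -7.76266074e-05,
        8.15819803e-03,  2.29977445e-05]), 'tool_pos': array([247.58060311, 545.97084649, 230.30944542]), 'tcp_rot': array([-1.79899923e+02, -5.91489329e-03,  1.55601638e+02]), 'ft_force': array([-0.26923305, -0.62369728, -0.03325557]), 'wrist_torque': array([ 0.00172604, -0.06161188, -0.01793169]), 'grip_force': 0.0, 'finger_gap': 85.31913475501386}
```

View pics/scene0.png

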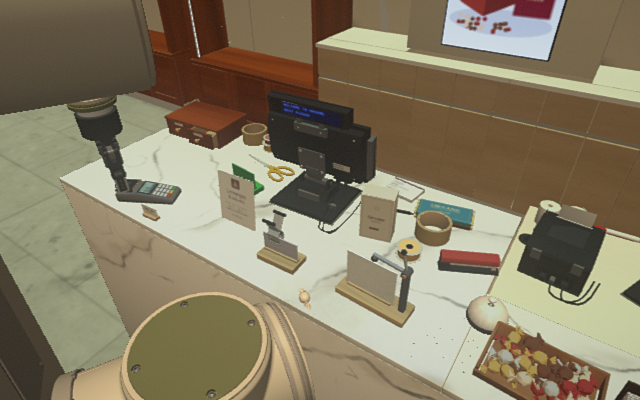

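View pics/top0.png

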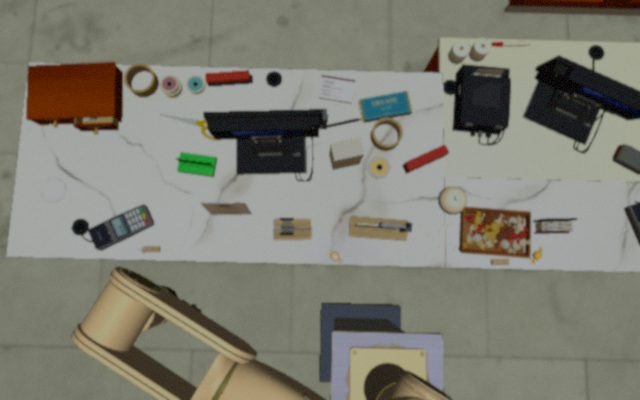

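The rack with the clip is at scene (281,245) / top (293,229). The green look-alike is at scene (247,178) / top (197,163), and it is not meant. The stand with card and lever is at scene (375,285) / top (380,228), with the lever post at its right end. I'll confirm in one enlarged crop.

```bash
python3 - <<'E'
import cv2,numpy as np
s=cv2.imread("pics/scene0.png");t=cv2.imread("pics/top0.png")
a=cv2.resize(s[200:330,245:425],(800,578),interpolation=cv2.INTER_CUBIC)
b=cv2.resize(t[205:250,265:425],(800,225),interpolation=cv2.INTER_CUBIC)
cv2.imwrite("pics/cropA.png",cv2.resize(s[200:330,245:425],(800,578),interpolation=cv2.INTER_CUBIC))
cv2.imwrite("pics/cropB.png",b)
E
```

```text
(no output)
```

View pics/cropA.png

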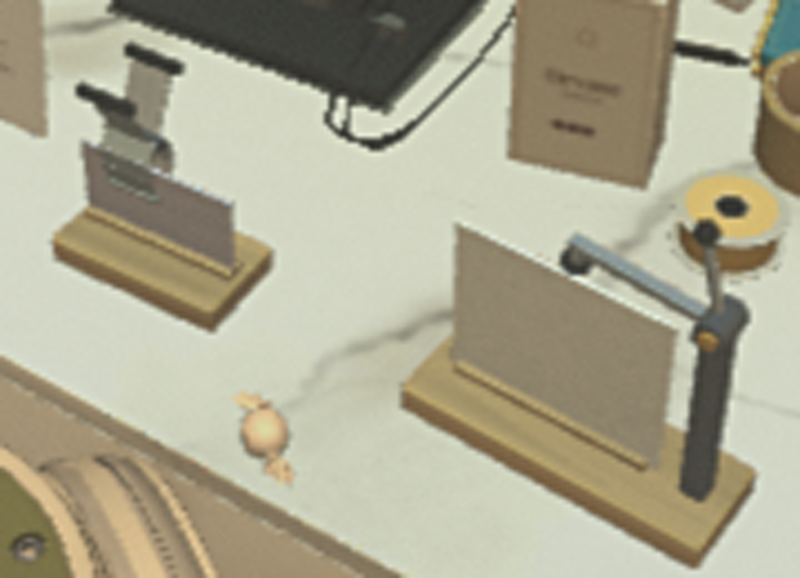

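View pics/cropB.png

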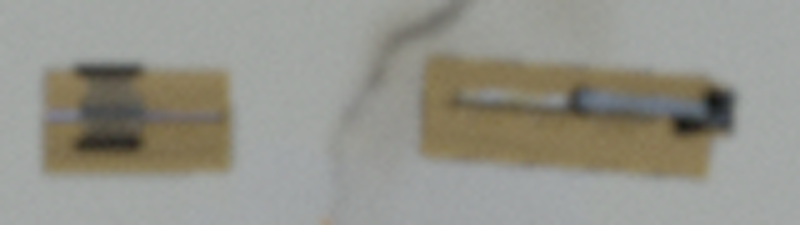

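```bash
cat > h.py <<'E'
import numpy as np
from scipy.optimize import least_squares
from scipy.spatial.transform import Rotation as R
def proj(s,P):
    T=np.asarray(s["pose"]);c=(np.atleast_2d(P)-T[:3,3])@T[:3,:3]
    return np.c_[s["fx"]*c[:,0]/-c[:,2]+s["cx"],s["fy"]*c[:,1]/c[:,2]+s["cy"]]
def place(q,P): return np.asarray(P,float)@R.from_euler("z",q[2]).as_matrix().T+[q[0],q[1],0]
def tri(obs):
    "obs: list of (snapshot,(u,v))"
    return least_squares(lambda p:np.concatenate([proj(s,p)[0]-uv for s,uv in obs]),[500,0,100]).x
E
python3 - <<'E'
from h import *
from bench import r, optics
S=optics.snapshot("scene");T=optics.snapshot("top")
A=lambda u,v:(245+u/4.444,200+v/4.446)
B=lambda u,v:(265+u/5,205+v/5)
def fit(o,x0):
    f=lambda q:np.concatenate([proj(c,place(q,m(q)))[0]-uv for c,m,uv in o])
    x=least_squares(f,x0,loss="soft_l1");print(x.x.round(3));print(f(x.x).reshape(-1,2).round(1).tolist());return x.x
k=lambda *p:(lambda q:p)
st=[(S,k(0,60,115),A(457,224)),(S,k(0,-60,115),A(678,327)),(S,k(-30,85,18),A(403,387)),(S,k(-30,-85,18),A(697,548)),(S,k(30,-85,18),A(754,478)),
(T,k(30,85,18),B(427,57)),(T,k(-30,85,18),B(421,155)),(T,k(-30,-85,18),B(708,177)),(T,k(30,-85,18),B(712,72)),(T,k(0,60,115),B(455,97))]
q=fit(st,[500,0,0])
rk=[(S,k(-30,55,18),A(53,243)),(S,k(-30,-55,18),A(213,316)),(S,k(30,-55,18),A(272,255)),(S,k(0,50,70),A(84,143)),(S,k(0,-50,70),A(234,205)),
(T,k(30,55,18),B(45,70)),(T,k(30,-55,18),B(231,70)),(T,k(-30,-55,18),B(231,171)),(T,k(-30,55,18),B(45,171)),
(S,lambda p:(-20,p[3],127),A(106,98)),(S,lambda p:(20,p[3],127),A(155,59)),(T,lambda p:(20,p[3],127),B(110,70)),(T,lambda p:(-20,p[3],127),B(109,144))]
p=fit(rk,[500,200,0,0])
tab=tri([(S,A(707,232)),(T,B(722,95))]);print("tab",tab, "in stand",R.from_euler("z",q[2]).as_matrix().T@(tab-[q[0],q[1],0]))
print("edge",place(q,[0,0,115]),"pivot",place(q,[0,-75,128]),"tab0",place(q,[0,-58,175]))
print("clip",place(p,[0,p[3],90]))
print(r.sense()["tool_pos"],R.from_euler("xyz",r.sense()["tcp_rot"],degrees=True).as_matrix().round(3))
E
```

```text
[ 4.48838e+02  3.09000e+01 -4.10000e-02]
[[3.2, 0.7], [4.1, 1.7], [-2.6, -1.0], [-0.8, -0.6], [-0.4, -3.5], [-0.6, -0.2], [-0.5, 0.7], [0.2, -0.0], [0.1, 0.5], [4.9, -0.1]]
[4.39941e+02 2.78590e+02 2.30000e-02 1.25620e+01]
[[-0.8, -1.6], [-0.5, -0.8], [0.8, -2.1], [-0.3, -1.4], [-0.5, -0.5], [0.9, 0.1], [1.2, 0.1], [1.2, 0.5], [0.6, 0.4], [-0.3, -0.0], [-0.6, -0.4], [0.4, 0.1], [0.5, 0.1]]
tab [448.65765028 -27.96482658 175.10941023] in stand [  2.2092869  -58.82315946 175.10941023]
edge [448.83825142  30.89952954 115.        ] pivot [445.79344726 -44.03863943 128.        ] tab0 [446.48360287 -27.05265446 175.        ]
clip [439.65824902 291.14914304  90.        ]
[247.65721511 546.13167547 230.6229932 ] [[-0.911  0.413 -0.001]
 [ 0.413  0.911 -0.001]
 [ 0.    -0.001 -1.   ]]
```

```bash
python3 - <<'E'
from h import *
from bench import optics
S=optics.snapshot("scene");T=optics.snapshot("top")
A=lambda u,v:(245+u/4.444,200+v/4.446)
B=lambda u,v:(265+u/5,205+v/5)
k=lambda *p:(lambda q:p)
F=lambda a,b,c:(lambda q:(a+q[4],b+q[3],c))
o=[(S,k(0,60,115),A(457,224)),(S,k(0,-60,115),A(678,327)),(S,k(0,60,18),A(457,368)),
(T,k(0,60,115),B(455,97)),
(S,F(-30,85,18),A(403,387)),(S,F(-30,-85,18),A(697,548)),(S,F(30,-85,18),A(754,478)),
(T,F(30,85,18),B(427,57)),(T,F(-30,85,18),B(421,155)),(T,F(-30,-85,18),B(708,177)),(T,F(30,-85,18),B(712,72)),
(S,k(-7,-75,18),A(695,498)),
(S,lambda q:(0,-75+50*np.sin(.35-q[5]),128+50*np.cos(.35-q[5])),A(707,232)),
(S,lambda q:(0,-75+78*np.cos(q[5]),131+78*np.sin(q[5])),A(573,240)),
(T,lambda q:(0,-75+78*np.cos(q[5]),131+78*np.sin(q[5])),B(574,98)),
(T,lambda q:(0,-75+50*np.sin(.35-q[5]),128+50*np.cos(.35-q[5])),B(722,95))]
f=lambda q:np.concatenate([proj(c,place(q,m(q)))[0]-uv for c,m,uv in o])
x=least_squares(f,[450,30,0,0,0,0],loss="soft_l1");print(x.x.round(3))
for r_ in f(x.x).reshape(-1,2).round(1):print(r_)
q=x.x
print("edge",place(q,[0,0,115]),"pivot",place(q,[0,-75,128]),"tab",place(q,[0,-75+50*np.sin(.35-q[5]),175]))
E
```

```text
[ 4.48897e+02  3.59640e+01 -3.60000e-02 -6.91200e+00  1.80000e-02
  1.03000e-01]
[ 1.1 -0.1]
[1.8 0.6]
[-0.  -0.8]
[ 3.1 -0.1]
[-2.  -0.4]
[ 0.1 -0.2]
[ 0.4 -3.3]
[-0.1  0. ]
[0.2 0.9]
[ 0.9 -0.1]
[0.7 0.4]
[-1.6 -0.2]
[-0.3 -0.3]
[-1.  -1.3]
[1.5 0.3]
[-1.2  1.2]
edge [448.89705629  35.96412764 115.        ] pivot [446.20370039 -38.98749566 128.        ] tab [446.64332576 -26.75345157 175.        ]
```

The scene is as described. The brown rack and clip are at (440,279) with yaw 0.02, and the clip's pivot is near y=291. The stand has its edge middle near (449,36) and its pivot near (446,-39), with yaw -0.036. I'll do the lever first.

The manual's scale: shifts go in shares of 800 mm and turns go in shares of 4 rad. Converting my numbers, -410 mm / 800 = -0.5125, -406 mm / 800 = -0.5075, 67.5 degrees / 229.1831 = 0.2945.

```bash
cat >> h.py <<'E'
def go(target,yaw):
    "print the tool-axis row from the measured pose to target TCP, tool y at yaw (deg, mod 180), pointing down"
    from bench import r
    s=r.sense();M=R.from_euler("xyz",s["tcp_rot"],degrees=True)
    y=np.radians(yaw);G=R.from_matrix(np.array([[np.sin(y),np.cos(y),0],[-np.cos(y),np.sin(y),0],[0,0,-1]]).T @ np.eye(3)) if 0 else R.from_matrix(np.c_[[-np.sin(y),np.cos(y),0],[np.cos(y),np.sin(y),0],[0,0,-1]])
    print("t",s["time"],"row",(M.inv()*G).as_rotvec(degrees=True).round(1),M.inv().apply(np.array(target)-s["tool_pos"]).round(1),"gap",s["finger_gap"].round(1))
E
sed -i 's/^    y=np.radians(yaw);G=.*$/    y=np.radians(yaw);G=R.from_matrix(np.c_[[-np.sin(y),np.cos(y),0],[np.cos(y),np.sin(y),0],[0,0,-1]])/' h.py
python3 -c "
from h import *
go([448,6,235],-2)"
```

hand_motion([
  [[0, 0, 0.2945, -0.5075, -0.5125, -0.005, 0], [0, 0, 0.2945, -0.5075, -0.5125, -0.005, 0], [0, 0, 0.2945, -0.5075, -0.5125, -0.005, 0], [0, 0, 0.2945, -0.5075, -0.5125, -0.005, 0], [0, 0, 0.2945, -0.5075, -0.5125, -0.005, 0], [0, 0, 0.2945, -0.5075, -0.5125, -0.005, 0], [0, 0, 0.2945, -0.5075, -0.5125, -0.005, 0], [0, 0, 0.2945, -0.5075, -0.5125, -0.005, 0]],
], grip_force=25)

```text
time: 1.3
tool_pos: [421.9, 75.6, 235.1]
tcp_rot: [179.9, -0.0, 88.1]
ft_force: [-0.3, 1.1, 0.5]
finger_gap: -0.2
grip_force: 0.0Traceback (most recent call last):
```

```bash
python3 -c "
from h import *
go([448,6,148],-2)"
```

```text
  File "<string>", line 3, in <module>
    go([448,6,235],-2)
    ~~^^^^^^^^^^^^^^^^
  File "h.py", line 16, in go
    print("t",s["time"],"row",(M.inv()*G).as_rotvec(degrees=True).round(1),M.inv().apply(np.array(target)-s["tool_pos"]).round(1),"gap",s["finger_gap"].round(1))
                                                                                                                                        ^^^^^^^^^^^^^^^^^^^^^
AttributeError: 'float' object has no attribute 'round'
Traceback (most recent call last):
  File "h.py", line 16, in go
    print("t",s["time"],"row",(M.inv()*G).as_rotvec(degrees=True).round(1),M.inv().apply(np.array(target)-s["tool_pos"]).round(1),"gap",s["finger_gap"].round(1))
                                                                                                                                        ^^^^^^^^^^^^^^^^^^^^^
AttributeError: 'float' object has no attribute 'round'
```

```bash
sed -i 's/s\["finger_gap"\].round(1)/s["finger_gap"]/' h.py
```

hand_motion([
  [[0, 0, 0, 0, 0, 0, 0]],
])

```text
time: 1.42
tool_pos: [422.5, 73.4, 234.9]
tcp_rot: [180.0, 0.1, 87.7]
ft_force: [-0.3, -0.0, 0.3]
finger_gap: -0.0
grip_force: 0.0
```

```bash
python3 -c "
from h import *
go([448,6,148],-2)"
```

```text
t 1.425 row [ 0.   0.1 -0.3] [-66.3  28.2  87. ] gap -0.03139219515084587
```

Converted, 87 mm / 800 = 0.1088, -66 mm / 800 = -0.0825.

hand_motion([
  [[0, 0, 0, -0.0825, 0.035, 0, 0], [0, 0, 0, -0.0825, 0.035, 0, 0], [0, 0, 0, -0.0825, 0.035, 0.0563, 0], [0, 0, 0, -0.0825, 0.035, 0.1088, 0], [0, 0, 0, -0.0825, 0.035, 0.1088, 0], [0, 0, 0, -0.0825, 0.035, 0.1088, 0]],
])

```text
time: 2.17
tool_pos: [447.9, 11.5, 149.4]
tcp_rot: [179.9, -0.0, 88.2]
ft_force: [0.5, 0.1, -0.0]
finger_gap: 0.0
grip_force: 0.0
```

hand_motion([
  [[0, 0, 0, -0.0188, 0, 0, 0], [0, 0, 0, -0.0375, 0.0013, 0, 0], [0, 0, 0, -0.0563, 0.0013, 0, 0], [0, 0, 0, -0.0688, 0.0013, 0, 0], [0, 0, 0, -0.0763, 0.0013, 0, 0], [0, 0, 0, -0.0763, 0.0013, 0, 0]],
])

```text
time: 2.92
tool_pos: [446.2, -51.0, 147.7]
tcp_rot: [-180.0, 0.0, 88.0]
ft_force: [-0.6, 0.0, -1.1]
finger_gap: 0.3
grip_force: 0.0
```

```bash
python3 - <<'E'
from bench import optics
import cv2
s=optics.snapshot("scene")["pixels"]
cv2.imwrite("pics/push.png",cv2.resize(s[190:340,300:480],(720,600),interpolation=cv2.INTER_CUBIC))
E
```

```text
(no output)
```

View pics/push.png

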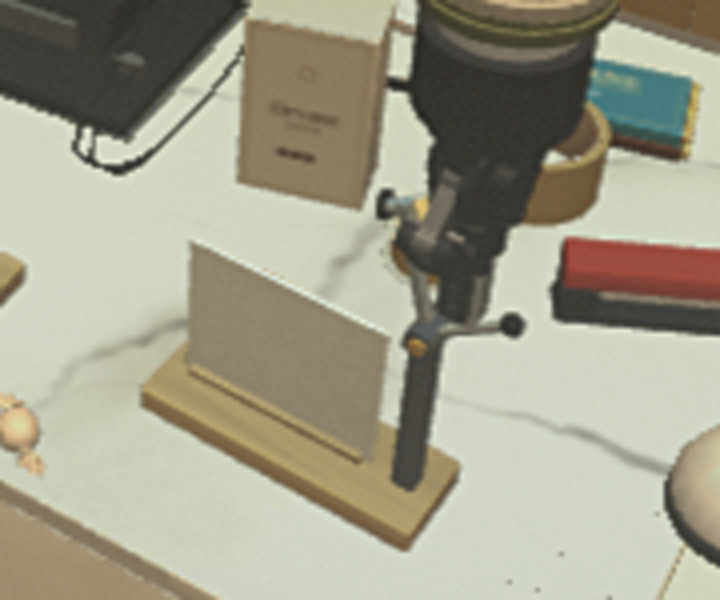

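The lever is up: the tab ball is at crop (512,325) and the arm tip at (385,205). I'll compute the angle from these.

```bash
python3 - <<'E'
from h import *
from bench import optics
S=optics.snapshot("scene")
q=[448.9,36,-.036]
print("pivot px",proj(S,place(q,[[0,-75,128]])))
for th in (.9,1.0,1.1,1.2,1.3,1.4):
    a=.35-th
    P=place(q,[[0,-75+50*np.sin(a),128+50*np.cos(a)],[0,-75+78*np.cos(th),131+78*np.sin(th)]])
    print(th,((proj(S,P)-[300,190])*4).round(0).tolist())
E
```

```text
pivot px [[406.89325431 272.67266985]]
0.9 [[488.0, 290.0], [351.0, 194.0]]
1.0 [[495.0, 298.0], [363.0, 192.0]]
1.1 [[502.0, 306.0], [376.0, 191.0]]
1.2 [[508.0, 315.0], [390.0, 192.0]]
1.3 [[513.0, 323.0], [405.0, 194.0]]
1.4 [[517.0, 332.0], [420.0, 197.0]]
```

Converted, -6 mm / 800 = -0.0075, -3 mm / 800 = -0.0038.

hand_motion([
  [[0, 0, 0, -0.0038, 0, 0, 0], [0, 0, 0, -0.0075, 0, 0, 0], [0, 0, 0, -0.0075, 0, 0, 0]],
])

```text
time: 3.4
tool_pos: [446.2, -56.1, 148.0]
tcp_rot: [180.0, -0.0, 88.1]
ft_force: [-0.7, 2.7, 3.0]
finger_gap: -0.0
grip_force: 2.0
```

Converted, -100 mm / 800 = -0.125, -50 mm / 800 = -0.0625.

hand_motion([
  [[0, 0, 0, 0.0038, 0, 0, 0], [0, 0, 0, 0.0038, 0, -0.0625, 0], [0, 0, 0, 0.0038, 0, -0.125, 0], [0, 0, 0, 0.0038, 0, -0.125, 0]],
])

```text
time: 3.9
tool_pos: [448.5, -54.0, 252.6]
tcp_rot: [179.5, 0.1, 88.1]
ft_force: [0.5, -0.2, -0.0]
finger_gap: -0.1
grip_force: 0.0
```

```bash
python3 -c "
from h import *
go([439.7,291.1,230],1.3)"
```

```text
t 3.9 row [ 0.5  0.1 -3.2] [344.7 -20.4  21.6] gap -0.10878338640827404
```

Converted, 345 mm / 800 = 0.4313, 300 mm / 800 = 0.375, -3.2 degrees / 229.1831 = -0.014.

hand_motion([
  [[0, 0, -0.014, 0.075, -0.005, 0, 85], [0, 0, -0.014, 0.15, -0.01, 0, 85], [0, 0, -0.014, 0.225, -0.0138, 0, 85], [0, 0, -0.014, 0.3, -0.0188, 0, 85], [0, 0, -0.014, 0.375, -0.0225, 0.025, 85], [0, 0, -0.014, 0.4313, -0.025, 0.025, 85], [0, 0, -0.014, 0.4313, -0.025, 0.025, 85], [0, 0, -0.014, 0.4313, -0.025, 0.025, 85]],
])

```text
time: 4.9
tool_pos: [437.2, 291.7, 226.8]
tcp_rot: [-179.9, 0.1, 91.3]
ft_force: [0.2, 0.5, -0.2]
finger_gap: 85.2
grip_force: 0.0
```

```bash
python3 - <<'E'
from h import *
from bench import optics
import cv2
go([439.7,291.1,113],1.3)
T=optics.snapshot("top");S=optics.snapshot("scene")
a=cv2.resize(S["pixels"][150:300,200:320],(480,600),interpolation=cv2.INTER_CUBIC)
b=cv2.resize(S["pixels"][205:315,325:425],(320,352),interpolation=cv2.INTER_CUBIC)
c=np.zeros((600,800,3),np.uint8);c[:,:480]=a;c[:352,480:]=b
cv2.imwrite("pics/over.png",c)
E
```

```text
t 4.9 row [-0.1  0.1  0. ] [ -0.4   2.6 113.8] gap 85.1773993809745
```

View pics/over.png

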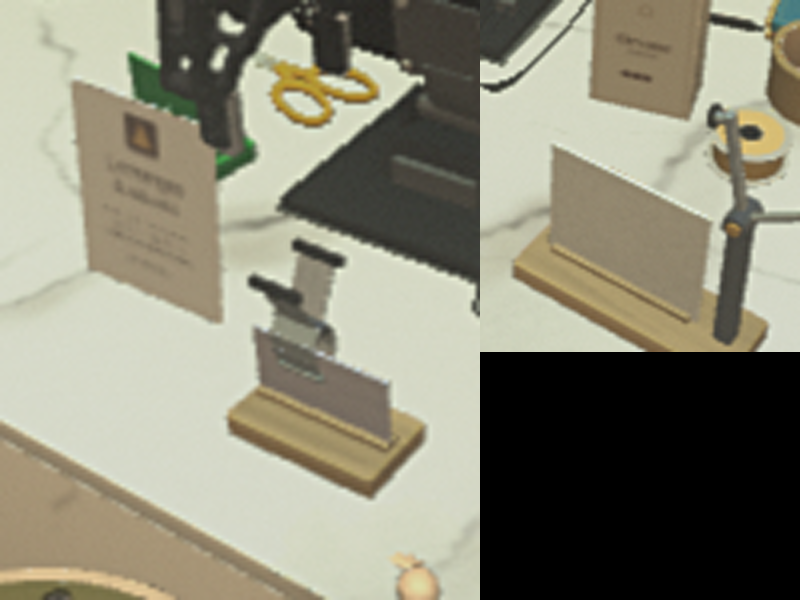

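The lever stays up and the card's edge is free, from crop (552,145) to (712,224). The clip is unmoved, with its bars at (276,290) and (319,254). Now I'll descend and squeeze.

Converted, 114 mm / 800 = 0.1425, 80 mm / 800 = 0.1.

hand_motion([
  [[0, 0, 0, 0, 0.0031, 0.05, 85], [0, 0, 0, 0, 0.0031, 0.1, 85], [0, 0, 0, 0, 0.0031, 0.1425, 85], [0, 0, 0, 0, 0.0031, 0.1425, 85], [0, 0, 0, 0, 0.0031, 0.1425, 85]],
])

```text
time: 5.62
tool_pos: [441.1, 292.0, 115.4]
tcp_rot: [179.9, -0.0, 91.2]
ft_force: [0.3, -0.4, 0.2]
finger_gap: 85.0
grip_force: 0.0
```

hand_motion([
  [[0, 0, 0, 0, 0, 0, 40], [0, 0, 0, 0, 0, 0, 40], [0, 0, 0, 0, 0, 0, 10], [0, 0, 0, 0, 0, 0, 10], [0, 0, 0, 0, 0, 0, 10], [0, 0, 0, 0, 0, 0, 10], [0, 0, 0, 0, 0, 0, 10], [0, 0, 0, 0, 0, 0, 10]],
], grip_force=25)

```text
time: 6.62
tool_pos: [440.0, 292.2, 113.7]
tcp_rot: [-180.0, 0.0, 91.3]
ft_force: [0.2, 0.3, -1.1]
finger_gap: 18.4
grip_force: 26.7
```

```bash
python3 - <<'E'
from h import *
from bench import optics
import cv2
S=optics.snapshot("scene")
cv2.imwrite("pics/sq.png",cv2.resize(S["pixels"][160:280,220:340],(600,600),interpolation=cv2.INTER_CUBIC))
q=[448.9,36,-.036]
print(proj(S,place(q,[[0,60,115],[0,-60,115]])).round(1),"obs 347.5 250.3 / 397.5 275")
E
```

```text
[[348.9 250.3]
 [399.4 274.1]] obs 347.5 250.3 / 397.5 275
```

View pics/sq.png

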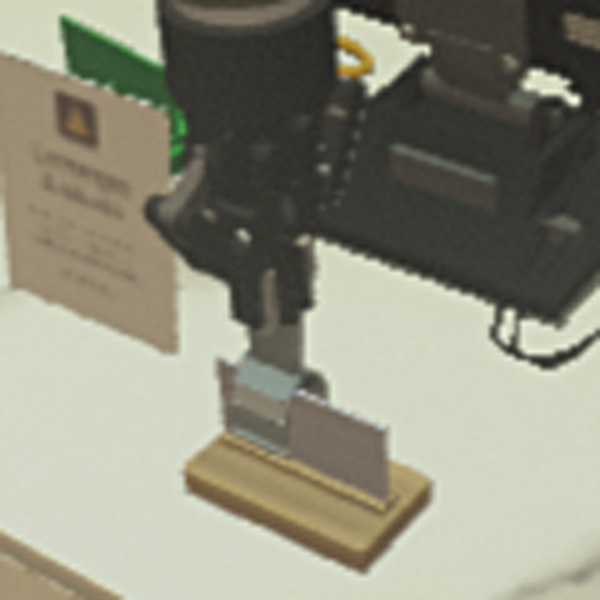

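The clip is squeezed open on the rack, with its jaws spread off the plate at crop (265,400). I'll lift it straight up.

Converted, -105 mm / 800 = -0.1313, -75 mm / 800 = -0.0938.

hand_motion([
  [[0, 0, 0, 0, 0, -0.01, 10], [0, 0, 0, 0, 0, -0.025, 10], [0, 0, 0, 0, 0, -0.0563, 10], [0, 0, 0, 0, 0, -0.0938, 10], [0, 0, 0, 0, 0, -0.1313, 10], [0, 0, 0, 0, 0, -0.1313, 10], [0, 0, 0, 0, 0, -0.1313, 10], [0, 0, 0, 0, 0, -0.1313, 10]],
], grip_force=25)

```text
time: 7.68
tool_pos: [439.3, 291.8, 217.3]
tcp_rot: [-179.9, 0.1, 91.3]
ft_force: [0.1, 0.1, -0.8]
finger_gap: 18.2
grip_force: 26.7
```

```bash
python3 - <<'E'
from h import *
from bench import optics
import cv2
S=optics.snapshot("scene")
cv2.imwrite("pics/lift.png",cv2.resize(S["pixels"][140:260,220:340],(600,600),interpolation=cv2.INTER_CUBIC))
go([449,36,218],-2.1)
E
```

```text
t 7.725 row [-0.1  0.1  3.4] [-256.     3.8   -0.4] gap 18.444215949166075
```

View pics/lift.png

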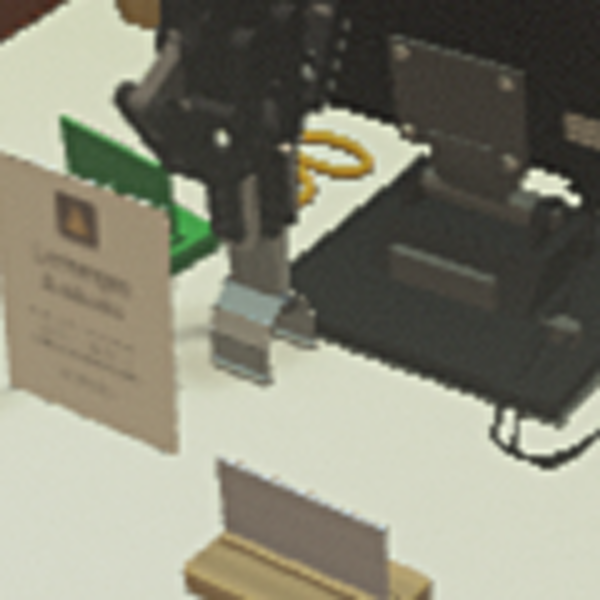

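The clip hangs open from the fingers, with the near jaw tip line from crop (212,365) to (272,382) and the far tip around (297,338). I'll check its position in the hand.

Converted, -256 mm / 800 = -0.32, -230 mm / 800 = -0.2875, 3.4 degrees / 229.1831 = 0.0148.

```bash
python3 - <<'E'
from h import *
from bench import optics,r
S=optics.snapshot("scene");t=r.sense()["tool_pos"]
f=lambda p:((proj(S,p)-[220,140])*5).round(0).tolist()
for dy in(17,0,-17): print(dy,f(t+[-14,dy,-23.7-36]),f(t+[14,dy,-23.7-36]),f(t+[-14,dy,-23.7-39]))
E
```

```text
17 [[215.0, 336.0]] [[254.0, 306.0]] [[215.0, 342.0]]
0 [[243.0, 349.0]] [[283.0, 318.0]] [[244.0, 354.0]]
-17 [[273.0, 362.0]] [[312.0, 330.0]] [[273.0, 367.0]]
```

hand_motion([
  [[0, 0, 0.0148, -0.05, 0.0013, 0, 10], [0, 0, 0.0148, -0.1125, 0.0013, 0, 10], [0, 0, 0.0148, -0.175, 0.0025, 0, 10], [0, 0, 0.0148, -0.2375, 0.0038, 0, 10], [0, 0, 0.0148, -0.2875, 0.005, 0, 10], [0, 0, 0.0148, -0.32, 0.005, 0, 10], [0, 0, 0.0148, -0.32, 0.005, 0, 10], [0, 0, 0.0148, -0.32, 0.005, 0, 10]],
], grip_force=25)

```text
time: 8.78
tool_pos: [449.7, 36.8, 218.4]
tcp_rot: [-180.0, -0.0, 87.9]
ft_force: [0.4, -0.2, -1.3]
finger_gap: 18.3
grip_force: 26.7
```

```bash
python3 - <<'E'
from bench import optics,r
import cv2,numpy as np
S=optics.snapshot("scene")["pixels"];T=optics.snapshot("top")["pixels"]
a=cv2.resize(S[200:300,320:420],(600,600),interpolation=cv2.INTER_CUBIC)
b=cv2.resize(T[200:260,340:380],(200,300),interpolation=cv2.INTER_CUBIC)
c=np.zeros((600,800,3),np.uint8);c[:,:600]=a;c[:300,600:]=b
cv2.imwrite("pics/above.png",c);print(r.sense()["tool_pos"],r.sense()["tcp_rot"])
E
```

```text
[449.75503779  37.27817075 218.53682439] [-1.79972381e+02 -1.77115156e-02  8.79642701e+01]
```

View pics/above.png

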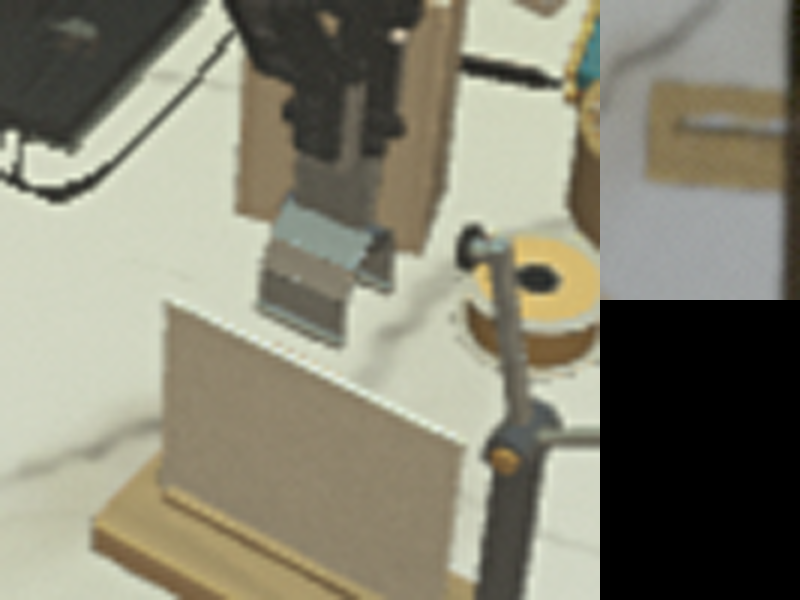

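The near jaw's bottom edge runs from crop (260,308) to (343,345), and the far jaw's right end is at (392,290). The card's top corners are at (168,305) and (465,442). I'll fit the clip and card positions from these.

```bash
python3 - <<'E'
from h import *
from bench import optics,r
S=optics.snapshot("scene");t=r.sense()["tool_pos"]
Rz=R.from_euler("z",-.036).as_matrix()
C=lambda u,v:np.array([320+u/6,200+v/6])
# jaw bottom outer edges: x=-16, far +16
def pts(p): return t+np.array([[-16,17,-38],[-16,-17,-38],[16,-17,-38]])@Rz.T+p
obs=np.array([C(260,308),C(343,345),C(392,290)])
x=least_squares(lambda p:(proj(S,pts(p))-obs).ravel(),[0,0,-25]);print("pivot offset from TCP",x.x.round(1),"res",x.fun.round(1))
co=np.array([C(168,305),C(465,442),C(168,488)])
y=least_squares(lambda q:np.r_[(proj(S,place(q,[[0,60,115],[0,-60,115],[0,60,18]]))-co).ravel()],[449,36,-.036]);print("card",y.x.round(3),y.fun.round(1))
y=least_squares(lambda q:np.r_[(proj(S,place([q[0],q[1],-.036],[[0,60,115],[0,-60,115]]))-co[:2]).ravel()],[449,36]);print("card",y.x.round(3),y.fun.round(1))
E
```

```text
pivot offset from TCP [ 17.3   7.5 -50.7] res [-0.1 -0.5  0.3  0.  -0.1  0.5]
card [ 4.48201e+02  3.79990e+01 -5.00000e-02] [ 0.2 -1.   0.6  0.5 -0.9  0.3]
card [447.284  38.472] [-0.4 -0.6  0.4  0.5]
```

```bash
python3 - <<'E'
from h import *
from bench import optics,r
S=optics.snapshot("scene");t=r.sense()["tool_pos"]
Rz=R.from_euler("z",-.036).as_matrix()
C=lambda u,v:np.array([320+u/6,200+v/6])
obs=np.array([C(260,308),C(343,345),C(392,290)])
for w in (13,16,18):
    f=lambda p:(proj(S,t+np.array([[-w,17,-38],[-w,-17,-38],[w,-17,-38]])@Rz.T+[0,p[0],p[1]])-obs).ravel()
    x=least_squares(f,[0,-25]);print(w,x.x.round(1),x.fun.round(1))
go([448.2,38,170],-2.4)
E
```

```text
13 [  0.1 -34.3] [ 0.  -1.1  0.8 -0.4 -0.9  1.5]
16 [ -0.5 -33.2] [-0.5 -0.5  0.3  0.2  0.1  0.4]
18 [ -0.8 -32.5] [-0.9 -0.1  0.   0.5  0.8 -0.4]
t 8.975 row [-0.  -0.   0.4] [ 0.7 -1.6 48.6] gap 18.519934949410967
```

Converted, 36 mm / 800 = 0.045, 30 mm / 800 = 0.0375, 0.4 degrees / 229.1831 = 0.0017.

hand_motion([
  [[0, 0, 0.0017, 0.0013, -0.0019, 0, 10], [0, 0, 0.0017, 0.0013, -0.0019, 0.0125, 10], [0, 0, 0.0017, 0.0013, -0.0019, 0.025, 10], [0, 0, 0.0017, 0.0013, -0.0019, 0.0375, 10], [0, 0, 0.0017, 0.0013, -0.0019, 0.045, 10], [0, 0, 0.0017, 0.0013, -0.0019, 0.045, 10], [0, 0, 0.0017, 0.0013, -0.0019, 0.045, 10]],
], grip_force=25)

```text
time: 9.85
tool_pos: [448.6, 37.4, 183.1]
tcp_rot: [180.0, 0.0, 87.5]
ft_force: [0.5, -0.6, -0.2]
finger_gap: 18.3
grip_force: 26.7
```

hand_motion([
  [[0, 0, 0, 0, 0, 0.0063, 10], [0, 0, 0, 0, 0, 0.0125, 10], [0, 0, 0, 0, 0, 0.0175, 10], [0, 0, 0, 0, 0, 0.0225, 10], [0, 0, 0, 0, 0, 0.0225, 10], [0, 0, 0, 0, 0, 0.0225, 10]],
], grip_force=25)

```text
time: 10.6
tool_pos: [448.5, 37.4, 164.9]
tcp_rot: [180.0, 0.0, 87.5]
ft_force: [0.4, -0.4, -0.3]
finger_gap: 18.7
grip_force: 26.7
```

```bash
python3 - <<'E'
from bench import optics,r
import cv2,numpy as np
S=optics.snapshot("scene")["pixels"]
cv2.imwrite("pics/final.png",cv2.resize(S[210:310,320:420],(600,600),interpolation=cv2.INTER_CUBIC))
E
```

```text
(no output)
```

View pics/final.png

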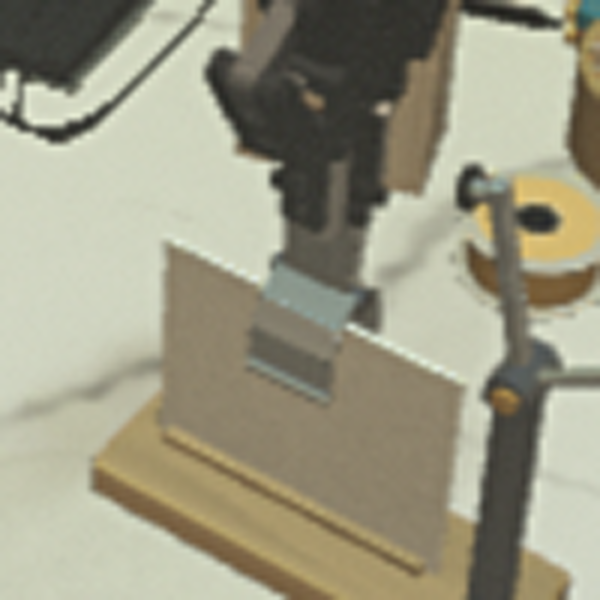

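The clip is astride the card. The near jaw is in front, tip line (250,368) to (328,398), well below the edge, and the far jaw is behind at (365,310). It is centred near the edge middle (316,312), there is no contact force, and the lever is up. Handing in.

```bash
python3 -c "
from bench import workorder
print(workorder.hand_in())"
```

```text
the job is handed in; nothing more can be done
None
```

I handed the job in at about 10.7 s with the lever fully raised (about 1.3 rad when last measured) and the clip held squeezed open (27 N grip) astride the middle of the card's top edge; I felt no contact on the way down, but the hand-in gave no verdict.

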